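# Index the jar carousel to the empty jar and close the funnel cover

## Task

On the refill counter's jar filler, push the carousel round by its upright posts until the one open jar (no lid) stands at the filling place next to the column and the sprung index plunger has dropped into the notch there, so that it resists turning on either way. Then lower the raised funnel cover gently until it rests fully down on its stop over that jar. Do not force the machine, and leave the loose lid, scoop and spare jar beside it where they are.

Things in the scene. Friction and masses are not known exactly. Their poses are not given: they have to be found in the camera images.
- filler: The jar filler, fixed: round dark base 284 mm across with a carousel on it; at its +y side a grey column 148 mm wide (x), y 165 to 205 mm, 139 mm high, carries the hinged cover. Origin: on the carousel's vertical axis at counter height.
- axis_top (a point): Centre of the carousel plate's top, 50 mm above the counter; plate 278 mm across, hub 44 mm wide and 25 mm high. Six stations 60 degrees apart at 80 mm radius hold clamped glass jars 47 mm across, tops 106 mm above the counter; five have steel lids, one is open. Midway between stations at 120 mm radius stand six steel push posts, 12 mm thick, up to 120 mm above the counter
- dial (a joint): Carousel angle, rad, anticlockwise from above; turns endlessly both ways with light drag (about 1 N at a post). At 0 or 2 pi the open jar is exactly at the filling place, but the notch there may sit up to 0.14 rad early or late of that. Posts lie at dial + pi/2 + pi/6 + k pi/3 from the filler's x axis.
- open_jar (a point): Centre of the open jar's mouth, 40 mm wide; turns with the carousel, 106 mm above the counter, 80 mm from the axis.
- fill_point (a point): The filling place: the spot 80 mm from the carousel's axis towards the column (filler frame 0, 80 mm), 105 mm above the counter, where the open jar's mouth belongs.
- plunger (a joint): Height of the sprung index plunger under the carousel's rim, m: 0 riding on the flat index ring, about 0.003 in a notch. A notch every 60 degrees catches within about 4 degrees, felt as a firm stop: some 10 to 20 N at a post to push out of it. Its brass stem, 10 mm thick, shows in a grey bracket at the rim, facing the robot.
- cover (a joint): Funnel cover angle, rad: 0 = level, down on its stop; about 1.2 to 1.5 = standing up. A stiff hinge holds it wherever it is left (about 3 N at its free edge to move it).
- cover_hinge (a point): Middle of the cover's hinge line, which runs along the filler's x axis, 170 mm from the carousel's axis and 140 mm above the counter.
- cover_edge (a point): Middle of the cover's outer (upper when closed) face, 137 mm from the hinge. The cover is a steel plate 104 mm wide, 4 mm thick, 152 mm from hinge to free edge, with a funnel 56 mm across standing 30 mm out of the outer face, 90 mm from the hinge. Site axes: x along the hinge, y from free edge to hinge, z out of the outer face.
- lid: Spare jar lid, bystander: steel disc 47 mm across, 13 mm high. Origin: centre of its underside.
- scoop: Steel scoop, bystander: cup 38 mm across and 30 mm high, flat handle 95 mm long towards its -x. Origin: centre of the cup's underside.
- spare_jar: Closed spare jar, bystander: 46 mm across, 62 mm high. Origin: centre of its underside.
Not all that is in view belongs to the job. Leave any purple or red look-alike of the part that bears plunger alone.

How it is judged:
By the outcome, as a careful person would: the job done as asked, in the order asked, and still so for the second after the job is handed in, with the robot touching nothing.
It also fails if it takes over 72 s, if anything falls off the work surface, if the arm or the gripper's body presses on something with over 40 N, if the wrist force passes 120 N, or if a joint passes its speed limit or range.

## Robot

A 6-joint arm with a two-finger parallel gripper is mounted at the origin on the work surface. World frame = base frame: x ahead of the robot, y to its left, z up, the work surface at z = 0. Lengths are in m, angles in rad, forces in N, time in s.
With the tool pointing down it reaches from about 0.325 to 0.775 m from the base axis. Payload 5.5 kg.
Tool frame: the origin (TCP) lies at the very end of the fingers, on their centre line; the grasp point (between the pads) lies 19 mm behind it; z points along the fingers, y is the line along which they close (so a half turn about z gives the same grasp; the last joint's range is limited). The gripper opens to 85 mm and grips with 20 to 120 N. Pads are 22 mm wide; open, the fingers measure 114 mm over their backs; the gripper's body (76 mm by 85 mm) begins 54 mm behind the grasp point. The pads swing forward as they close: fully open they stand 13 mm farther back than shut.
Start: joints at [1.085, 0.091, 1.231, -0, 1.82, -0.057], TCP at [0.249, 0.546, 0.231] pointing down, gripper open.
Joint ranges: [-2.87, 2.87], [-0.86, 2.18], [0.17, 2.46], [-1.51, 4.65], [0.06, 2.69], [-2.65, 2.65]. Speed limits (rad/s): [2.57, 2.57, 3.01, 3.14, 3.14, 3.14].

## Interface

Orientations are given as [roll, pitch, yaw] about the fixed x, y, z axes, in that order (R = Rz(yaw) Ry(pitch) Rx(roll)).
In Python, from cell import state, cams, ticket gives the robot as it stands.
- The arm moves only by the tool apply_moves, never from a script. Its argument "plan" is one flat list of numbers, 6 for each row, row after row: the shift along the tool's x, y, z normalised to -1 to 1, where 1 is 0.15 m, then the turn, a rotation vector about the tool's x, y, z normalised to -1 to 1, where 1 is 1.5 rad. A call has 1 to 10 rows; each row is the pose to reach, as a shift and turn from the pose commanded when the call began, along the tool's axes at that moment; what a row does not reach only later rows make up. A row lasts 1/12 s, in which the tool goes at most 41.7 mm and 7.16 degrees, less where a joint would pass 70% of its speed; a pose out of reach is approached as far as the arm can. A call with a number of a shift or a turn outside -1 to 1 is refused whole. A call with a gripper value outside its range is refused whole. "fingers" is the opening, from -1 (shut) to 1 (fully open), set as the call begins (left out, the last holds). The fingers move at their own pace and stop on an object; "newtons" is the grip in N (left out, the last holds). Time passes only in rows, so rows that repeat a pose let the fingers close. It gives the time, the measured TCP pose, the force, the opening and the grip force at its end, in the units of the state.
- state(): the state, without advancing time (a new reading comes with each control period).
- cams.capture(name): name is "side" or "top"; returns (picture, depth): 384x512x3 uint8, red, green, blue; 384x512 float32, m along the optical axis (not along the pixel's ray), 0 where there is no reading.
- cams.calibration(name): a dict with "fov_y" (degrees; the focal length in pixels is half the picture's height over the tangent of half this angle, whatever the lens; pixels are square), "cx", "cy" (the principal point, pixels), "R" (3x3) and "t" (3): a world point X has camera coordinates R X + t. Camera axes: x right, y down, z forward; pixel columns grow to the right and rows downward; lengths in m; the calibration is good to about 2 mm. A picture is of the moment at which its call begins. calibration takes no time and is no camera call.
- ticket.hand_in(): hands the job in; it is judged then, once.
The state is a dict: "time": time; "qpos": joint angles; "qd": joint speeds; "joint_torque": joint torques, N m; "eef_pos": TCP position; "tcp_rot": TCP orientation; "force": force on the tool from outside, world axes, zero at the start; "ft_torque": the same for the moment, N m; "width": opening from 0.0 (shut) to 1.0 (fully open); "finger_force": force on a finger pad.
Only numpy, scipy, OpenCV 4.12 (cv2) and the standard library are available. Lean on these libraries where they do the work, as an engineer would, in place of code of your own. Each camera call takes 0.05 s, during which the arm holds its last target. There are 200 camera calls.

## Working session

There is one attempt and no reset: what is moved stays moved. The work goes in short steps, Python scripts to look and compute and a tool call to move; the robot and the scene stay as the last step left them, time stands still between calls to the robot, and variables do not carry over. Pictures are saved under pics/ and viewed, at most 10 in all, crops included, and the job is handed in when it is done.

Besides the shell and the picture viewer there is one more tool, called after "Emit:" as name(argument=value, ...) on one line, values as JSON. apply_moves: Moves the arm, as the interface text tells. Its arguments: {"type":"object","properties":{"plan":{"type":"array","items":{"type":"number","minimum":-1,"maximum":1}},"fingers":{"type":"number"},"newtons":{"type":"number"}},"required":["plan"]}

```bash
ls; mkdir -p pics; python3 - <<'E'
from cell import state,cams
import cv2,numpy as np
s=state();print(s['time'],s['eef_pos'],s['tcp_rot'])
ims=[]
for n in("side","top"):
    p,d=cams.capture(n);np.savez(f'pics/{n}0.npz',p=p,d=d)
    c=cams.calibration(n);print(n,{k:np.round(v,4).tolist() for k,v in c.items()})
    cv2.imwrite(f'pics/{n}0.png',cv2.resize(p[:,:,::-1],(800,600)))
E
```

```text
pics
0.0 [0.24932006 0.54541657 0.23010559] [-3.13953723e+00 -1.04591031e-04  2.71282054e+00]
side {'fov_y': 46.2023, 'cx': 252.2753, 'cy': 189.1316, 'R': [[0.6943, -0.7197, -0.0071], [-0.3695, -0.348, -0.8616], [0.6176, 0.6008, -0.5075]], 't': [-0.4247, 0.2879, 0.8317]}
top {'fov_y': 55.0468, 'cx': 256.2989, 'cy': 188.0511, 'R': [[-0.0137, -0.9995, 0.0287], [-0.9967, 0.0113, -0.0804], [0.08, -0.0297, -0.9963]], 't': [-0.0337, 0.5983, 0.8926]}
```

View pics/side0.png

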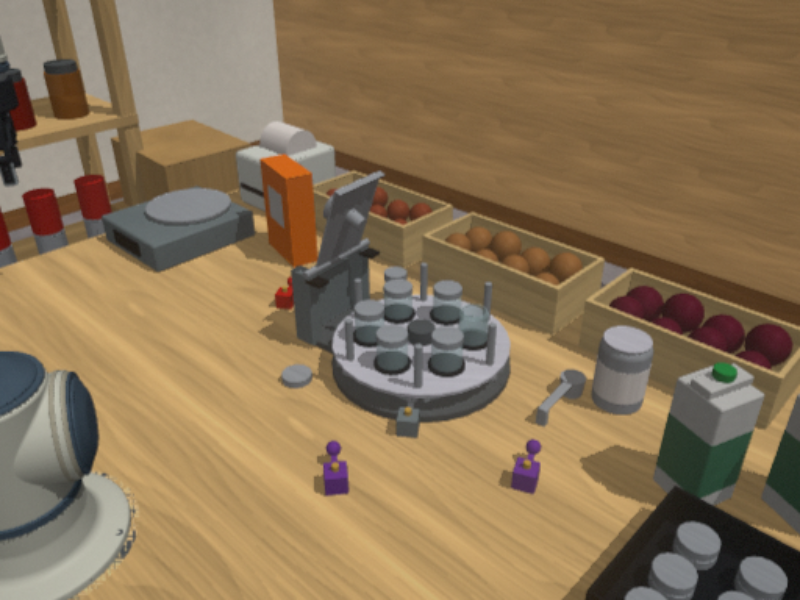

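View pics/top0.png

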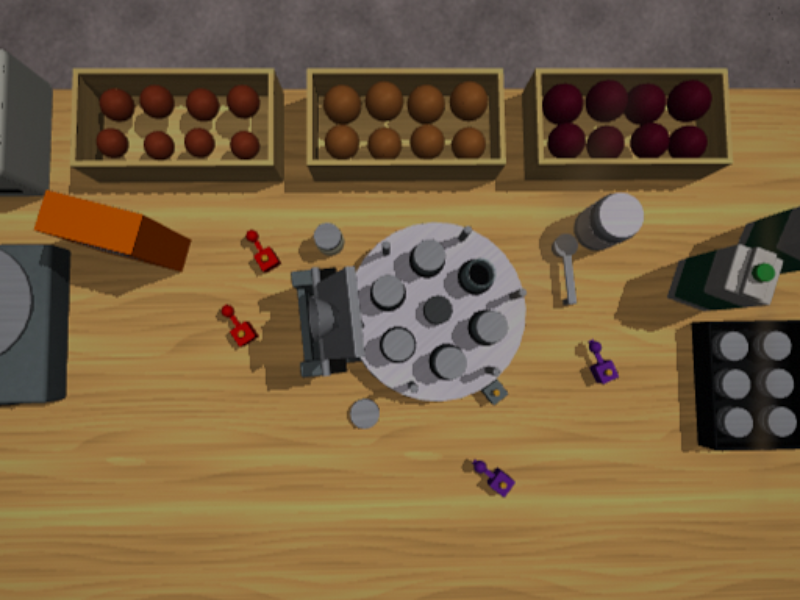

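Both views show the filler. In the top view (800x600) the carousel hub is at (437,311), the open jar with its dark mouth at (477,275), the column and raised cover at (330,320), and the true grey plunger bracket with brass stem at (494,392). The purple pieces at (603,370) and (500,483) and the red ones at (265,257) and (242,332) are decoys. Bystanders are the lid (364,413), scoop (565,265) and spare jar (328,238).

```bash
cat > h.py <<'E'
import numpy as np,cv2
from cell import state,cams
def cloud(n,d):
    c=cams.calibration(n);f=192/np.tan(np.radians(c['fov_y'])/2)
    v,u=np.mgrid[:384,:512];P=np.stack([(u-c['cx'])/f*d,(v-c['cy'])/f*d,d],-1)
    return (P-np.array(c['t']))@np.array(c['R'])
def ray(n,u,v,z):
    c=cams.calibration(n);f=192/np.tan(np.radians(c['fov_y'])/2);R=np.array(c['R'])
    o=-R.T@np.array(c['t']);r=R.T@np.array([(u-c['cx'])/f,(v-c['cy'])/f,1]);return o+r*(z-o[2])/r[2]
def circ(xy):
    for _ in range(3):
        A=np.c_[2*xy,np.ones(len(xy))];s=np.linalg.lstsq(A,(xy**2).sum(1),rcond=None)[0]
        r=np.sqrt(s[2]+s[0]**2+s[1]**2);e=abs(np.hypot(*(xy-s[:2]).T)-r);xy=xy[e<max(.002,2*np.median(e))]
    return s[:2],r
E
python3 - <<'E'
from h import *
q=np.load('pics/top0.npz');p,d=q['p'],q['d'];W=cloud('top',d);z=W[...,2]
s=1/1.5625
print('hub ray',ray('top',437*s,311*s,.075))
near=np.hypot(W[...,0]-ray('top',437*s,311*s,.075)[0],W[...,1]-ray('top',437*s,311*s,.075)[1])
m=((abs(z-.05)<.006)&(near<.16)&(d>0)).astype(np.uint8)
print('plate z',np.median(z[m>0]),m.sum())
cs,_=cv2.findContours(m,cv2.RETR_EXTERNAL,cv2.CHAIN_APPROX_NONE);c=max(cs,key=len)[:,0]
hull=cv2.convexHull(c)[:,0]
xy=W[c[:,1],c[:,0],:2];r=np.hypot(*(xy-ray('top',437*s,311*s,.075)[:2]).T)
C,R=circ(xy[r>.12]);print('plate',C,R)
def blobs(lo,hi,rmax,amin=4):
    m=((z>lo)&(z<hi)&(near<rmax)&(d>0)).astype(np.uint8)
    n,l,st,ce=cv2.connectedComponentsWithStats(m)
    for i in range(1,n):
        if st[i,4]>=amin:
            w=W[l==i].mean(0);print(np.round(w,4),st[i,4],np.round(ce[i]/s),'r %.4f ang %.1f'%(np.hypot(*(w[:2]-C)),np.degrees(np.arctan2(*(w[:2]-C)[::-1]))))
print('hub');blobs(.068,.082,.03)
print('jars');blobs(.098,.109,.16,20)
print('posts');blobs(.112,.126,.16,3)
print('high');blobs(.128,.36,.3,20)
# column top face
m=(z>.12)&(near<.3)&(near>.1)&(d>0)
print('cover/col',np.percentile(W[m],[1,99],axis=0).round(3))
print('bracket',ray('top',494*s,392*s,.04))
big=cv2.resize(p[120:280,150:350,::-1],(800,640),interpolation=cv2.INTER_CUBIC)[20:620];cv2.imwrite('pics/crop.png',big)
E
```

```text
hub ray [ 0.56720102 -0.09435449  0.075     ]
plate z 0.05056186143033836 6997
plate [ 0.56898187 -0.09553454] 0.1371215497240714
hub
[ 0.5685 -0.0952  0.0752] 268 [438. 310.] r 0.0006 ang 142.5
jars
[ 0.6472 -0.0811  0.1061] 316 [429. 255.] r 0.0795 ang 10.5
[ 0.618  -0.1541  0.1046] 105 [479. 275.] r 0.0764 ang -50.1
[ 0.596  -0.0203  0.1062] 327 [388. 291.] r 0.0800 ang 70.3
[ 0.5416 -0.1699  0.1062] 320 [491. 327.] r 0.0793 ang -110.2
[ 0.5175 -0.0343  0.1062] 325 [398. 345.] r 0.0800 ang 130.0
[ 0.4904 -0.1093  0.1063] 328 [450. 363.] r 0.0798 ang -170.1
posts
[ 0.6813 -0.1358  0.1195] 24 [467. 230.] r 0.1193 ang -19.7
[ 0.66   -0.0183  0.12  ] 22 [386. 245.] r 0.1194 ang 40.3
[ 0.5899 -0.2128  0.1199] 24 [522. 293.] r 0.1191 ang -79.9
[ 0.4775 -0.1722  0.1204] 25 [496. 372.] r 0.1194 ang -140.0
[ 0.4564 -0.0546  0.1197] 24 [413. 388.] r 0.1198 ang 160.0
high
[0.5521 0.0517 0.2165] 2198 [332. 318.] r 0.1482 ang 96.5
cover/col [[ 0.476 -0.173  0.121]
 [ 0.656  0.11   0.287]]
bracket [ 0.44203965 -0.18391137  0.04      ]
```

View pics/crop.png

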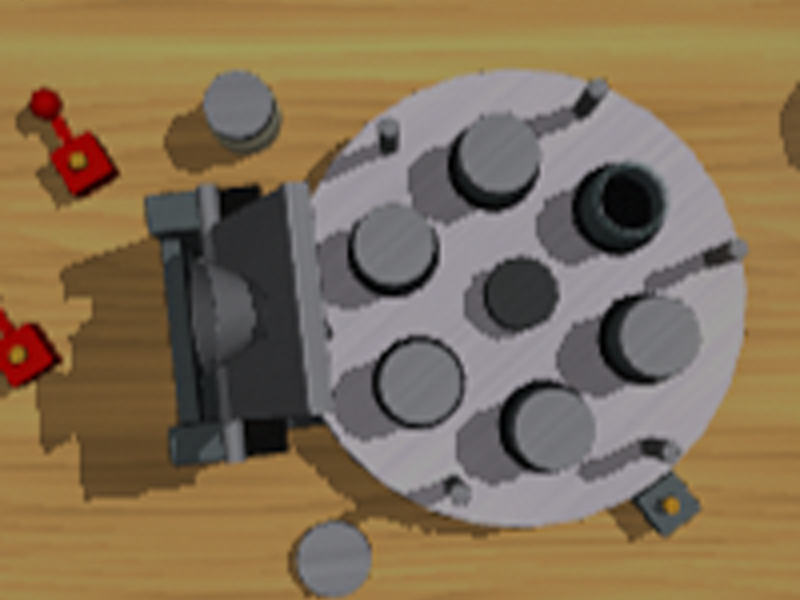

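The crop confirms the open jar (dark mouth, crop (620,205)) and the grey bracket with brass stem (668,505) as the true plunger; the red and purple pieces are look-alikes. Next I need the filler yaw, the cover angle and the approach numbers.

```bash
python3 - <<'E'
from h import *
C=np.array([.5685,-.0953])
for n in('top','side'):
    q=np.load(f'pics/{n}0.npz');d=q['d'];W=cloud(n,d);w=W[(d>0)&(W[...,2]>.16)&(W[...,2]<.32)&(np.hypot(W[...,0]-.552,W[...,1]-.06)<.12)]
    # ransac plane
    rng=np.random.default_rng(0);best=None
    for _ in range(500):
        a=w[rng.choice(len(w),3,False)];nn=np.cross(a[1]-a[0],a[2]-a[0]);L=np.linalg.norm(nn)
        if L<1e-6: continue
        nn/=L;k=abs((w-a[0])@nn)<.002
        if best is None or k.sum()>best.sum(): best=k
    P=w[best];c=P.mean(0);nn=np.linalg.svd(P-c)[2][2]
    if nn[1]<0: nn=-nn
    psi=np.degrees(np.arctan2(nn[1],nn[0]))-90
    print(n,len(w),best.sum(),c.round(3),nn.round(3),'yaw',psi.round(2),'theta deg',np.degrees(np.arccos(abs(nn[2]))).round(1),'top z',np.percentile(w[:,2],99.5))
    e=P[P[:,2]>np.percentile(P[:,2],92)];print(' edge',e.mean(0).round(3), 'x range',np.percentile(e[:,0],[2,98]).round(3))
q=np.load('pics/top0.npz');W=cloud('top',q['d']);z=W[...,2]
m=(abs(z-.14)<.004)&(W[...,1]>.04)&(W[...,1]<.15)&(abs(W[...,0]-.55)<.12)
r=cv2.minAreaRect(W[m][:,:2].astype(np.float32)*1000);print('coltop',r,m.sum())
b=W[(np.hypot(W[...,0]-.442,W[...,1]+.184)<.03)];print('bracket z',np.percentile(b[:,2],[50,90,99]).round(3))
for n,u,v in(('stem',494,392),('lid',364,413)):
    print(n,W[int(v*.64),int(u*.64)].round(3))
s=state();print(s['eef_pos'],s['tcp_rot'],s['qpos'])
E
```

```text
top 1563 906 [0.554 0.04  0.242] [-0.096  0.936  0.339] yaw 5.86 theta deg 70.2 top z 0.2875571933705623
 edge [0.558 0.023 0.287] x range [0.509 0.606]
side 1184 868 [0.551 0.04  0.223] [-0.096  0.937  0.337] yaw 5.84 theta deg 70.3 top z 0.2847536451930868
 edge [0.549 0.02  0.279] x range [0.507 0.608]
coltop ((549.805419921875, 87.76760864257812), (148.30905151367188, 40.81359100341797), 5.874778747558594) 304
bracket z [0.029 0.05  0.053]
stem [ 0.444 -0.184  0.036]
lid [0.411 0.021 0.014]
[0.24933828 0.54544884 0.23025487] [-3.13980449e+00 -1.05348490e-04  2.71280555e+00] [ 1.08530894e+00  9.17842329e-02  1.23178085e+00  3.96633948e-06
  1.81981884e+00 -5.66993992e-02]
```

```bash
python3 - <<'E'
from h import *
p=np.array([.2493,.5454,.2302]);yaw=np.degrees(2.7128)
def loc(p,yaw,q):
    y=np.radians(yaw);R=np.array([[np.cos(y),np.sin(y),0],[np.sin(y),-np.cos(y),0],[0,0,-1]]);return R.T@(q-p)
for q,yn in(((.36,.40,.23),111),((.33,.25,.23),67),((.36,.08,.23),23),((.4557,-.0543,.20),-20),((.4557,-.0543,.088),-20)):
    q=np.array(q);print((loc(p,yaw,q)/.15).round(3),'turn',round(np.radians(yaw-yn)/1.5,4));p,yaw=q,yn
for d in range(0,26,5)[1:] if 0 else [2.5*i for i in range(1,11)]:
    a=np.radians(d);print(d,round(.12*(1-np.cos(a))/.15,4),round(.12*np.sin(a)/.15,4),round(-a/1.5,4))
E
```

```text
[-1.074e+00 -5.750e-01  1.000e-03] turn 0.517
[-0.862 -0.545  0.   ] turn 0.512
[-0.965  0.627  0.   ] turn 0.512
[0.237 1.073 0.2  ] turn 0.5003
[0.    0.    0.747] turn 0.0
2.5 0.0008 0.0349 -0.0291
5.0 0.003 0.0697 -0.0582
7.5 0.0068 0.1044 -0.0873
10.0 0.0122 0.1389 -0.1164
12.5 0.019 0.1732 -0.1454
15.0 0.0273 0.2071 -0.1745
17.5 0.037 0.2406 -0.2036
20.0 0.0482 0.2736 -0.2327
22.5 0.0609 0.3061 -0.2618
25.0 0.075 0.3381 -0.2909
```

Emit:
apply_moves(plan=[-0.25,-0.145,0,0,0,0.13,-0.5,-0.29,0,0,0,0.26,-0.75,-0.43,0,0,0,0.39,-1,-0.575,0,0,0,0.515,-1,-0.575,0,0,0,0.515,-1,-0.575,0,0,0,0.515,-1,-0.575,0,0,0,0.515], fingers=-0.44)

```text
time: 0.68
eef_pos: [0.3506, 0.4039, 0.2309]
tcp_rot: [-3.141, 0.0, 1.933]
force: [-0.4, 0.1, 0.0]
width: 0.277
finger_force: 0.0
```

Emit:
apply_moves(plan=[-0.21,-0.14,0,0,0,0.13,-0.43,-0.27,0,0,0,0.26,-0.65,-0.41,0,0,0,0.39,-0.86,-0.545,0,0,0,0.51,-0.86,-0.545,0,0,0,0.51,-0.86,-0.545,0,0,0,0.51,-0.86,-0.545,0,0,0,0.51])

```text
time: 1.27
eef_pos: [0.3201, 0.2549, 0.2314]
tcp_rot: [3.141, -0.001, 1.173]
force: [-0.5, 0.5, 0.0]
width: 0.278
finger_force: 0.0
```

Emit:
apply_moves(plan=[-0.24,0.16,0,0,0,0.13,-0.48,0.31,0,0,0,0.26,-0.72,0.47,0,0,0,0.39,-0.96,0.63,0,0,0,0.51,-0.96,0.63,0,0,0,0.51,-0.96,0.63,0,0,0,0.51,-0.96,0.63,0,0,0,0.51])

```text
time: 1.85
eef_pos: [0.3523, 0.0852, 0.2311]
tcp_rot: [-3.141, 0.001, 0.409]
force: [0.2, 0.5, -0.4]
width: 0.282
finger_force: 0.0
```

Emit:
apply_moves(plan=[0.06,0.25,0.05,0,0,0.13,0.13,0.5,0.1,0,0,0.26,0.19,0.75,0.15,0,0,0.39,0.262,1,0.2,0,0,0.506,0.262,1,0.2,0,0,0.506,0.262,1,0.2,0,0,0.506,0.262,1,0.2,0,0,0.506])

```text
time: 2.43
eef_pos: [0.4483, -0.0356, 0.2002]
tcp_rot: [3.141, 0.002, -0.346]
force: [0.4, 0.4, -0.2]
width: 0.282
finger_force: 0.0
```

Emit:
apply_moves(plan=[0.09,0.095,0.1,0,0,0,0.09,0.095,0.1,0,0,0])

```text
time: 2.6
eef_pos: [0.4559, -0.0544, 0.1838]
tcp_rot: [3.14, 0.003, -0.339]
force: [0.2, 0.6, -1.7]
width: 0.278
finger_force: 0.0
```

```bash
python3 - <<'E'
from h import *
ims=[]
for n in('side','top'):
    p,d=cams.capture(n);ims.append(cv2.resize(p[100:300,150:410,::-1],(400,308)))
cv2.imwrite('pics/a.png',np.hstack(ims))
print(state()['eef_pos'],state()['tcp_rot'])
E
```

```text
[ 0.45555536 -0.05323437  0.18571371] [-3.14152609e+00  1.76003734e-03 -3.42131527e-01]
```

View pics/a.png

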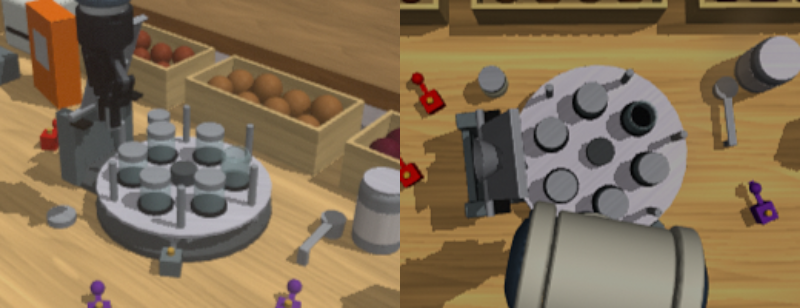

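The gripper (left panel, about (115,100)) hangs over the near-left post at (113,180), clear of the cover. Descending to straddle the post.

Emit:
apply_moves(plan=[0,0,0.12,0,0,0,0,0,0.24,0,0,0,0,0,0.36,0,0,0,0,0,0.48,0,0,0,0,0,0.58,0,0,0,0,0,0.65,0,0,0,0,0,0.65,0,0,0])

```text
time: 3.28
eef_pos: [0.4547, -0.053, 0.0869]
tcp_rot: [3.141, 0.003, -0.345]
force: [-1.0, -0.2, -0.1]
width: 0.283
finger_force: 0.0
```

Emit:
apply_moves(plan=[0.0005,0.021,0,0,0,-0.0175,0.002,0.042,0,0,0,-0.035,0.0044,0.063,0,0,0,-0.0524,0.0078,0.0837,0,0,0,-0.07,0.0122,0.1045,0,0,0,-0.0873,0.0175,0.125,0,0,0,-0.1047,0.0238,0.146,0,0,0,-0.122,0.031,0.166,0,0,0,-0.14,0.039,0.186,0,0,0,-0.157,0.0482,0.2071,0,0,0,-0.1745])

```text
time: 4.12
eef_pos: [0.4518, -0.0839, 0.0899]
tcp_rot: [-3.139, 0.001, -0.082]
force: [-4.1, 7.6, 0.9]
width: 0.28
finger_force: 2.9
```

Emit:
apply_moves(plan=[-0.02,0,0,0,0,0,-0.02,0,0,0,0,0,-0.02,0,0,0,0,0])

```text
time: 4.37
eef_pos: [0.4494, -0.0855, 0.0899]
tcp_rot: [3.141, -0.002, -0.087]
force: [-0.9, 0.6, 0.0]
width: 0.283
finger_force: 0.1
```

```bash
cat >> h.py <<'E'
C0=np.array([.5685,-.0953])
def carousel():
    p,d=cams.capture('top');W=cloud('top',d);z=W[...,2]
    near=np.hypot(W[...,0]-C0[0],W[...,1]-C0[1]);out=[]
    for lo,hi,r0,r1,am in((.098,.109,.06,.1,100),(.112,.126,.112,.128,12)):
        m=((z>lo)&(z<hi)&(near>r0-.03)&(near<r1+.03)&(d>0)).astype(np.uint8)
        n,l,st,ce=cv2.connectedComponentsWithStats(m)
        for i in range(1,n):
            w=W[l==i].mean(0)[:2]-C0;r=np.hypot(*w)
            if st[i,4]>=am and r0+.01<r<r1-.00:out.append((lo,round(r,4),round(np.degrees(np.arctan2(w[1],w[0])),2),st[i,4]))
    return p,out
E
python3 - <<'E'
from h import *
p,o=carousel();[print(x,'mod60',(x[2]+(30 if x[0]>.11 else 0))%60) for x in o]
print(state()['eef_pos'],state()['force'])
E
```

```text
(0.098, np.float64(0.08), np.float64(22.72), np.int32(307)) mod60 22.72
(0.098, np.float64(0.0772), np.float64(-36.59), np.int32(111)) mod60 23.409999999999997
(0.098, np.float64(0.0795), np.float64(82.48), np.int32(310)) mod60 22.480000000000004
(0.098, np.float64(0.0794), np.float64(-96.99), np.int32(319)) mod60 23.010000000000005
(0.098, np.float64(0.0789), np.float64(141.8), np.int32(306)) mod60 21.80000000000001
(0.098, np.float64(0.0791), np.float64(-157.13), np.int32(327)) mod60 22.870000000000005
[ 0.44942575 -0.08546949  0.08967191] [ 0.05330946 -0.72265791 -0.48728366]
```

Emit:
apply_moves(plan=[0.0002,0.0175,0,0,0,-0.0145,0.0008,0.0349,0,0,0,-0.0291,0.0017,0.0523,0,0,0,-0.0436,0.003,0.0697,0,0,0,-0.0582,0.0048,0.087,0,0,0,-0.0727,0.0068,0.1044,0,0,0,-0.0873,0.0068,0.1044,0,0,0,-0.0873,0.0068,0.1044,0,0,0,-0.0873])

```text
time: 5.08
eef_pos: [0.4489, -0.1012, 0.0891]
tcp_rot: [3.141, -0.001, 0.043]
force: [-0.1, 0.6, -0.1]
width: 0.281
finger_force: 0.3
```

Emit:
apply_moves(plan=[0.0002,0.0175,0,0,0,-0.0145,0.0008,0.0349,0,0,0,-0.0291,0.0017,0.0523,0,0,0,-0.0436,0.003,0.0697,0,0,0,-0.0582,0.003,0.0697,0,0,0,-0.0582,0.003,0.0697,0,0,0,-0.0582])

```text
time: 5.58
eef_pos: [0.4495, -0.1118, 0.0887]
tcp_rot: [3.141, 0.0, 0.13]
force: [-0.6, 0.5, 0.5]
width: 0.28
finger_force: 0.0
```

Emit:
apply_moves(plan=[0.0002,0.0175,0,0,0,-0.0145,0.0008,0.0349,0,0,0,-0.0291,0.0017,0.0523,0,0,0,-0.0436,0.003,0.0697,0,0,0,-0.0582,0.003,0.0697,0,0,0,-0.0582,0.003,0.0697,0,0,0,-0.0582])

```text
time: 6.08
eef_pos: [0.4513, -0.1219, 0.0887]
tcp_rot: [3.141, 0.0, 0.218]
force: [-0.1, -0.7, -0.1]
width: 0.278
finger_force: 0.0
```

```bash
python3 - <<'E'
from h import *
p,o=carousel();print([(x[1],x[2]%60) for x in o if x[0]<.11 and x[3]>250])
print(state()['eef_pos'],state()['force'])
E
```

```text
[(np.float64(0.0799), np.float64(40.12)), (np.float64(0.0794), np.float64(40.14)), (np.float64(0.0799), np.float64(39.81999999999999)), (np.float64(0.078), np.float64(42.81999999999999)), (np.float64(0.0793), np.float64(39.66999999999999))]
[ 0.45132261 -0.12206712  0.08871752] [-0.53647821  0.07104348  0.64293244]
```

Emit:
apply_moves(plan=[0.0002,0.0175,0,0,0,-0.0145,0.0008,0.0349,0,0,0,-0.0291,0.0008,0.0349,0,0,0,-0.0291])

```text
time: 6.38
eef_pos: [0.4526, -0.127, 0.0888]
tcp_rot: [-3.142, 0.0, 0.262]
force: [-0.5, 0.6, -0.1]
width: 0.282
finger_force: 0.4
```

Emit:
apply_moves(plan=[0.0002,0.0175,0,0,0,-0.0145,0.0008,0.0349,0,0,0,-0.0291,0.0008,0.0349,0,0,0,-0.0291])

```text
time: 6.63
eef_pos: [0.4541, -0.1322, 0.0887]
tcp_rot: [3.141, 0.0, 0.305]
force: [0.1, 0.6, -0.1]
width: 0.285
finger_force: 0.3
```

Emit:
apply_moves(plan=[0.0002,0.0175,0,0,0,-0.0145,0.0008,0.0349,0,0,0,-0.0291,0.0008,0.0349,0,0,0,-0.0291])

```text
time: 6.88
eef_pos: [0.4558, -0.1372, 0.0887]
tcp_rot: [3.141, 0.0, 0.349]
force: [0.7, 0.2, -0.1]
width: 0.281
finger_force: 0.2
```

```bash
python3 - <<'E'
from h import *
p,o=carousel();print([(x[1],x[2]%60) for x in o if x[0]<.11 and x[3]>250])
print(state()['eef_pos'],state()['force'])
E
```

```text
[(np.float64(0.0796), np.float64(47.08)), (np.float64(0.0795), np.float64(47.599999999999994)), (np.float64(0.0795), np.float64(46.81)), (np.float64(0.0795), np.float64(47.129999999999995))]
[ 0.45577747 -0.13732459  0.08873729] [-0.56173914  0.43209463 -0.22831638]
```

Emit:
apply_moves(plan=[0.0008,0.0349,0,0,0,-0.0291,0.003,0.0697,0,0,0,-0.0582,0.0068,0.1044,0,0,0,-0.0873,0.0122,0.1389,0,0,0,-0.1164,0.019,0.1732,0,0,0,-0.1454,0.0273,0.2071,0,0,0,-0.1745,0.037,0.2406,0,0,0,-0.2036,0.0482,0.2736,0,0,0,-0.2327])

```text
time: 7.6
eef_pos: [0.4761, -0.1725, 0.0887]
tcp_rot: [-3.139, 0.0, 0.699]
force: [-3.5, 4.4, 3.2]
width: 0.281
finger_force: 2.8
```

Emit:
apply_moves(plan=[0.0008,0.0349,0,0,0,-0.0291,0.003,0.0697,0,0,0,-0.0582,0.0068,0.1044,0,0,0,-0.0873,0.0122,0.1389,0,0,0,-0.1164,0.019,0.1732,0,0,0,-0.1454,0.0273,0.2071,0,0,0,-0.1745,0.037,0.2406,0,0,0,-0.2036,0.037,0.2406,0,0,0,-0.2036])

```text
time: 8.27
eef_pos: [0.5042, -0.1977, 0.0887]
tcp_rot: [3.141, 0.001, 1.004]
force: [0.2, -0.5, 0.5]
width: 0.28
finger_force: 0.0
```

```bash
python3 - <<'E'
from h import *
p,o=carousel();print([(x[1],x[2]%60) for x in o if x[0]<.11 and x[3]>250])
print(state()['eef_pos'],state()['force'])
E
```

```text
[(np.float64(0.0796), np.float64(24.520000000000003)), (np.float64(0.0795), np.float64(23.799999999999997)), (np.float64(0.0794), np.float64(24.599999999999994)), (np.float64(0.0795), np.float64(24.129999999999995)), (np.float64(0.0789), np.float64(24.49000000000001))]
[ 0.50419006 -0.19758426  0.08866846] [ 0.48539926 -0.09268168 -0.30041681]
```

Emit:
apply_moves(plan=[0.0002,0.0175,0,0,0,-0.0145,0.0008,0.0349,0,0,0,-0.0291])

```text
time: 8.48
eef_pos: [0.5079, -0.1995, 0.0887]
tcp_rot: [-3.14, 0.0, 1.048]
force: [-4.4, 2.2, 2.8]
width: 0.28
finger_force: 2.6
```

Emit:
apply_moves(plan=[0.0002,0.0175,0,0,0,-0.0145,0.0002,0.0175,0,0,0,-0.0145])

```text
time: 8.65
eef_pos: [0.5111, -0.2014, 0.0888]
tcp_rot: [3.141, 0.0, 1.07]
force: [0.4, -0.1, 0.6]
width: 0.28
finger_force: 0.0
```

Emit:
apply_moves(plan=[0.0002,0.0175,0,0,0,-0.0145,0.0002,0.0175,0,0,0,-0.0145])

```text
time: 8.82
eef_pos: [0.5135, -0.2026, 0.0888]
tcp_rot: [3.141, 0.0, 1.092]
force: [-0.2, 0.2, 0.3]
width: 0.285
finger_force: 0.1
```

Emit:
apply_moves(plan=[0.0002,0.0175,0,0,0,-0.0145,0.0002,0.0175,0,0,0,-0.0145])

```text
time: 8.98
eef_pos: [0.516, -0.2038, 0.0888]
tcp_rot: [3.141, 0.0, 1.114]
force: [0.7, -0.5, 0.0]
width: 0.274
finger_force: 0.0
```

Emit:
apply_moves(plan=[0.0002,0.0175,0,0,0,-0.0145,0.0002,0.0175,0,0,0,-0.0145])

```text
time: 9.15
eef_pos: [0.5184, -0.205, 0.0888]
tcp_rot: [3.141, 0.0, 1.136]
force: [-0.2, 1.1, -0.8]
width: 0.281
finger_force: 0.0
```

Emit:
apply_moves(plan=[0.0002,0.0175,0,0,0,-0.0145,0.0002,0.0175,0,0,0,-0.0145])

```text
time: 9.32
eef_pos: [0.5209, -0.206, 0.0889]
tcp_rot: [3.141, 0.0, 1.158]
force: [-0.1, 0.5, -0.3]
width: 0.281
finger_force: 0.0
```

Emit:
apply_moves(plan=[0.0002,0.0175,0,0,0,-0.0145,0.0002,0.0175,0,0,0,-0.0145])

```text
time: 9.48
eef_pos: [0.5233, -0.2071, 0.0888]
tcp_rot: [3.141, 0.0, 1.18]
force: [0.3, -0.1, -0.3]
width: 0.281
finger_force: 0.0
```

Emit:
apply_moves(plan=[0.0002,0.0175,0,0,0,-0.0145,0.0002,0.0175,0,0,0,-0.0145])

```text
time: 9.65
eef_pos: [0.5255, -0.208, 0.0887]
tcp_rot: [3.141, 0.0, 1.201]
force: [0.1, 0.2, -1.3]
width: 0.279
finger_force: 0.0
```

Emit:
apply_moves(plan=[0.0002,0.0175,0,0,0,-0.0145,0.0002,0.0175,0,0,0,-0.0145])

```text
time: 9.82
eef_pos: [0.528, -0.2089, 0.0887]
tcp_rot: [3.141, 0.0, 1.223]
force: [-0.3, -0.1, -0.3]
width: 0.283
finger_force: 0.0
```

Emit:
apply_moves(plan=[0.0002,0.0175,0,0,0,-0.0145,0.0002,0.0175,0,0,0,-0.0145])

```text
time: 9.98
eef_pos: [0.5296, -0.2093, 0.0887]
tcp_rot: [-3.139, -0.0, 1.245]
force: [-3.8, 1.6, 1.6]
width: 0.281
finger_force: 2.3
```

Emit:
apply_moves(plan=[0.0002,0.0175,0,0,0,-0.0145,0.0002,0.0175,0,0,0,-0.0145])

```text
time: 10.15
eef_pos: [0.5314, -0.2099, 0.0887]
tcp_rot: [-3.138, -0.0, 1.267]
force: [-5.2, 2.8, 3.1]
width: 0.278
finger_force: 2.9
```

Emit:
apply_moves(plan=[0.0002,0.0175,0,0,0,-0.0145,0.0002,0.0175,0,0,0,-0.0145])

```text
time: 10.32
eef_pos: [0.5351, -0.2112, 0.0887]
tcp_rot: [-3.141, 0.0, 1.288]
force: [-0.3, -0.1, -0.0]
width: 0.279
finger_force: 0.0
```

Emit:
apply_moves(plan=[0.0002,0.0175,0,0,0,-0.0145,0.0002,0.0175,0,0,0,-0.0145])

```text
time: 10.48
eef_pos: [0.5381, -0.2121, 0.0888]
tcp_rot: [3.141, 0.0, 1.31]
force: [0.3, 0.6, 0.1]
width: 0.28
finger_force: 0.0
```

```bash
python3 - <<'E'
from h import *
p,o=carousel();print([(x[1],x[2]%60) for x in o if x[0]<.11 and x[3]>250])
print(state()['eef_pos'],state()['force'])
E
```

```text
[(np.float64(0.0797), np.float64(41.58)), (np.float64(0.0795), np.float64(41.519999999999996)), (np.float64(0.0797), np.float64(41.010000000000005)), (np.float64(0.0793), np.float64(41.27000000000001)), (np.float64(0.0791), np.float64(41.33000000000001))]
[ 0.53819468 -0.21208136  0.08878269] [ 0.74416202 -0.752976   -0.59827318]
```

Emit:
apply_moves(plan=[0.0008,0.0349,0,0,0,-0.0291,0.003,0.0697,0,0,0,-0.0582,0.0068,0.1044,0,0,0,-0.0873,0.0122,0.1389,0,0,0,-0.1164,0.019,0.1732,0,0,0,-0.1454,0.0273,0.2071,0,0,0,-0.1745,0.037,0.2406,0,0,0,-0.2036,0.0482,0.2736,0,0,0,-0.2327,0.0609,0.3061,0,0,0,-0.2618])

```text
time: 11.28
eef_pos: [0.5837, -0.2158, 0.0888]
tcp_rot: [-3.14, 0.001, 1.703]
force: [-4.9, -2.0, 1.9]
width: 0.278
finger_force: 2.6
```

Emit:
apply_moves(plan=[0.0008,0.0349,0,0,0,-0.0291,0.003,0.0697,0,0,0,-0.0582,0.0068,0.1044,0,0,0,-0.0873,0.0122,0.1389,0,0,0,-0.1164,0.019,0.1732,0,0,0,-0.1454,0.0273,0.2071,0,0,0,-0.1745,0.037,0.2406,0,0,0,-0.2036,0.0482,0.2736,0,0,0,-0.2327,0.0482,0.2736,0,0,0,-0.2327])

```text
time: 12.03
eef_pos: [0.6248, -0.2029, 0.0887]
tcp_rot: [3.141, 0.001, 2.052]
force: [-0.3, 0.5, 0.9]
width: 0.282
finger_force: 0.0
```

```bash
python3 - <<'E'
from h import *
p,o=carousel();print([(x[1],x[2]%60) for x in o if x[0]<.11 and x[3]>250])
print([(x[1],x[2]) for x in o if x[0]>.11])
s=state();e=np.array(s['eef_pos'])[:2]-C0;print(s['eef_pos'],s['force'],np.hypot(*e),np.degrees(np.arctan2(e[1],e[0])))
p,d=cams.capture('side')
cv2.imwrite('pics/b.png',cv2.resize(p[150:300,190:350,::-1],(640,600),interpolation=cv2.INTER_CUBIC))
E
```

```text
[(np.float64(0.08), np.float64(23.71)), (np.float64(0.0797), np.float64(23.82)), (np.float64(0.0793), np.float64(23.47))]
[]
[ 0.62462784 -0.20251987  0.08868028] [ 0.59247169 -0.47403926 -1.07669818] 0.1210224507198602 -62.36868162982924
```

View pics/b.png

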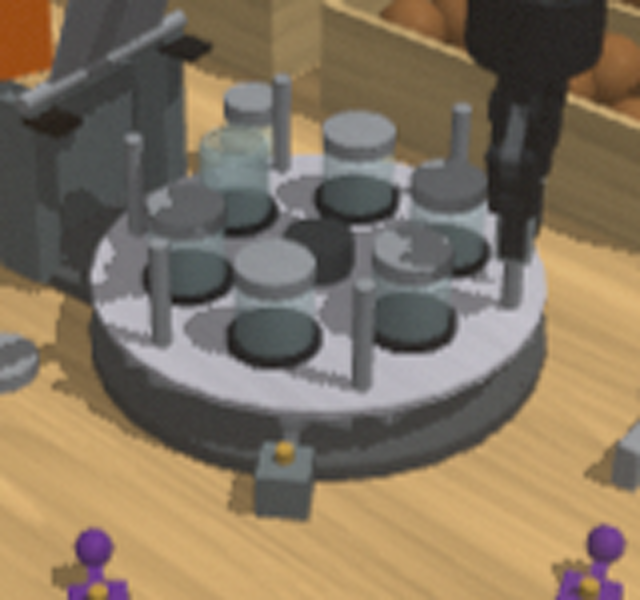

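The open jar (237,170) is now close to the column and the brass stem tip shows at (285,452). The post under the fingers, at (512,270), is straddled properly. I'll continue in small steps.

Emit:
apply_moves(plan=[0.0002,0.0175,0,0,0,-0.0145,0.0008,0.0349,0,0,0,-0.0291,0.0017,0.0523,0,0,0,-0.0436,0.003,0.0697,0,0,0,-0.0582,0.0048,0.087,0,0,0,-0.0727,0.0068,0.1044,0,0,0,-0.0873,0.0068,0.1044,0,0,0,-0.0873])

```text
time: 12.72
eef_pos: [0.6377, -0.1943, 0.0887]
tcp_rot: [3.142, 0.0, 2.183]
force: [0.4, -1.3, -0.5]
width: 0.283
finger_force: 0.5
```

Emit:
apply_moves(plan=[0.0002,0.0175,0,0,0,-0.0145,0.0002,0.0175,0,0,0,-0.0145])

```text
time: 12.88
eef_pos: [0.6401, -0.1923, 0.0887]
tcp_rot: [3.141, -0.0, 2.205]
force: [-0.8, -0.2, 0.4]
width: 0.278
finger_force: 0.0
```

Emit:
apply_moves(plan=[0.0002,0.0175,0,0,0,-0.0145,0.0002,0.0175,0,0,0,-0.0145])

```text
time: 13.05
eef_pos: [0.6423, -0.1906, 0.0888]
tcp_rot: [3.141, 0.0, 2.227]
force: [0.7, -0.1, 0.4]
width: 0.281
finger_force: 0.0
```

Emit:
apply_moves(plan=[0.0002,0.0175,0,0,0,-0.0145,0.0002,0.0175,0,0,0,-0.0145])

```text
time: 13.22
eef_pos: [0.6443, -0.189, 0.0888]
tcp_rot: [3.141, 0.0, 2.249]
force: [-0.3, 0.2, -0.1]
width: 0.282
finger_force: 0.0
```

```bash
cat > m.py <<'E'
from h import *
p,o=carousel();print([round(x[2]%60,1) for x in o if x[0]<.11 and x[3]>290])
s=state();e=np.array(s['eef_pos'])[:2]-C0;print(s['time'],s['eef_pos'],s['force'],np.hypot(*e),np.degrees(np.arctan2(e[1],e[0])))
E
python3 m.py
```

```text
[np.float64(35.2), np.float64(35.1), np.float64(35.1)]
13.2667 [ 0.64413829 -0.1891471   0.08879996] [ 0.41318687 -0.53156655 -0.07777218] 0.12053393855640201 -51.13210134260626
```

Emit:
apply_moves(plan=[0.0002,0.0175,0,0,0,-0.0145,0.0002,0.0175,0,0,0,-0.0145])

```text
time: 13.43
eef_pos: [0.6461, -0.1876, 0.0888]
tcp_rot: [3.141, 0.0, 2.27]
force: [0.8, 0.9, 0.9]
width: 0.279
finger_force: 0.0
```

Emit:
apply_moves(plan=[0.0001,0.0087,0,0,0,-0.0073,0.0001,0.0087,0,0,0,-0.0073])

```text
time: 13.6
eef_pos: [0.6469, -0.187, 0.0888]
tcp_rot: [3.142, 0.0, 2.28]
force: [-0.0, -0.1, 0.6]
width: 0.281
finger_force: 0.1
```

Emit:
apply_moves(plan=[0.0001,0.0087,0,0,0,-0.0073,0.0001,0.0087,0,0,0,-0.0073])

```text
time: 13.77
eef_pos: [0.6474, -0.1864, 0.0888]
tcp_rot: [-3.141, -0.0, 2.291]
force: [-1.8, -1.2, 1.4]
width: 0.276
finger_force: 1.4
```

```bash
python3 m.py
```

```text
[np.float64(37.0), np.float64(36.8), np.float64(36.5)]
13.8167 [ 0.6474726  -0.18645731  0.08879911] [-3.07531637 -1.25447235  1.28548405] 0.12060815134950231 -49.09653111499845
```

Emit:
apply_moves(plan=[0.0001,0.0087,0,0,0,-0.0073,0.0001,0.0087,0,0,0,-0.0073])

```text
time: 13.98
eef_pos: [0.6479, -0.186, 0.0888]
tcp_rot: [-3.139, -0.001, 2.301]
force: [-5.1, -2.7, 1.6]
width: 0.276
finger_force: 2.9
```

```bash
python3 m.py
```

```text
[np.float64(37.2), np.float64(36.9), np.float64(36.9)]
14.0333 [ 0.64792823 -0.18601309  0.08877653] [-5.90337718 -2.12047365  2.02202308] 0.12057242176554442 -48.79466392146605
```

Emit:
apply_moves(plan=[0.0005,-0.028,0,0,0,0.0233,0.002,-0.0558,0,0,0,0.0465,0.0042,-0.082,0,0,0,0.0687,0.0042,-0.082,0,0,0,0.0687])

```text
time: 14.37
eef_pos: [0.6392, -0.1932, 0.0889]
tcp_rot: [3.141, 0.0, 2.197]
force: [0.3, 0.6, -0.7]
width: 0.279
finger_force: 0.0
```

Emit:
apply_moves(plan=[0.0001,-0.0087,0,0,0,0.0073,0.0001,-0.0087,0,0,0,0.0073])

```text
time: 14.53
eef_pos: [0.6383, -0.1936, 0.0888]
tcp_rot: [3.141, 0.0, 2.188]
force: [0.5, -0.6, -0.5]
width: 0.279
finger_force: 0.0
```

Emit:
apply_moves(plan=[0.0001,-0.0087,0,0,0,0.0073,0.0001,-0.0087,0,0,0,0.0073])

```text
time: 14.7
eef_pos: [0.6371, -0.1945, 0.0888]
tcp_rot: [3.141, 0.0, 2.176]
force: [-0.2, -0.1, -0.9]
width: 0.281
finger_force: 0.0
```

```bash
python3 m.py
```

```text
[np.float64(36.5), np.float64(35.9), np.float64(36.1)]
14.75 [ 0.63712208 -0.19444052  0.08878521] [ 0.4953182  -0.65123123  0.4764471 ] 0.1205729398541977 -55.31018488663356
```

Emit:
apply_moves(plan=[0.0001,-0.0087,0,0,0,0.0073,0.0001,-0.0087,0,0,0,0.0073])

```text
time: 14.92
eef_pos: [0.636, -0.1952, 0.0888]
tcp_rot: [3.141, 0.0, 2.165]
force: [0.4, 0.3, -1.2]
width: 0.279
finger_force: 0.2
```

Emit:
apply_moves(plan=[0.0001,-0.0087,0,0,0,0.0073,0.0001,-0.0087,0,0,0,0.0073])

```text
time: 15.08
eef_pos: [0.6349, -0.196, 0.0888]
tcp_rot: [3.141, -0.0, 2.154]
force: [0.8, 0.7, 0.7]
width: 0.28
finger_force: 0.4
```

Emit:
apply_moves(plan=[0.0001,-0.0087,0,0,0,0.0073,0.0001,-0.0087,0,0,0,0.0073])

```text
time: 15.25
eef_pos: [0.6341, -0.1963, 0.0888]
tcp_rot: [3.14, 0.0, 2.143]
force: [4.5, 2.4, -0.8]
width: 0.285
finger_force: 1.8
```

```bash
python3 m.py
```

```text
[np.float64(34.8), np.float64(34.5), np.float64(34.4)]
15.3 [ 0.63415967 -0.19635613  0.08881159] [ 3.89599449  2.92480126 -0.75405673] 0.12051362427124698 -56.9868209917673
```

Emit:
apply_moves(plan=[0.0005,0.028,0,0,0,-0.0233,0.002,0.0558,0,0,0,-0.0465,0.002,0.0558,0,0,0,-0.0465])

```text
time: 15.55
eef_pos: [0.6406, -0.1919, 0.0887]
tcp_rot: [-3.141, -0.0, 2.215]
force: [0.5, 0.2, 0.8]
width: 0.278
finger_force: 0.0
```

Emit:
apply_moves(plan=[0,0,-0.2,0,0,0,0,0,-0.4,0,0,0,0,0,-0.6,0,0,0,0,0,-0.8,0,0,0,0,0,-1,0,0,0,0,0,-1,0,0,0])

```text
time: 16.05
eef_pos: [0.6417, -0.1929, 0.2476]
tcp_rot: [3.136, 0.01, 2.212]
force: [0.4, -0.8, 1.7]
width: 0.279
finger_force: 0.0
```

```bash
python3 m.py; python3 - <<'E'
from cell import state
s=state();print(s['qpos'],s['tcp_rot'])
E
```

```text
[np.float64(35.2), np.float64(34.8), np.float64(34.5)]
16.1 [ 0.64146781 -0.19276791  0.24444354] [ 0.00170305  1.02500551 -0.56648959] 0.12175506052064164 -53.18021657826408
[-3.42378470e-01  2.81761028e-01  9.93395170e-01 -6.74629811e-04
  1.85806708e+00 -9.83412153e-01] [3.13749156 0.0073243  2.21162114]
```

The carousel is seated in the notch: about 5 to 6 N holds steady both ways, and the open jar sits within 1° of the filling place. Next I'll shut the fingers, raise the arm and turn the tool square to the cover.

Emit:
apply_moves(plan=[0,0,-0.15,0,0,0.09,0,0,-0.3,0,0,0.18,0,0,-0.45,0,0,0.27,0,0,-0.64,0,0,0.359,0,0,-0.64,0,0,0.359,0,0,-0.64,0,0,0.359,0,0,-0.64,0,0,0.359,0,0,-0.64,0,0,0.359], fingers=-1)

```text
time: 16.77
eef_pos: [0.6404, -0.192, 0.3322]
tcp_rot: [-3.138, -0.002, 1.676]
force: [-0.0, 0.4, -1.0]
width: -0.002
finger_force: 0.0
```

```bash
cat > k.py <<'E'
from h import *
from scipy.spatial.transform import Rotation as Ro
psi=np.radians(5.86);yd=np.array([-np.sin(psi),np.cos(psi),0]);xd=np.array([np.cos(psi),np.sin(psi),0])
def fw(x,y,z): return np.array([C0[0],C0[1],0])+x*xd+y*yd+np.array([0,0,z])
def corner(th,s=.145,t=.0025):
    c,n=np.cos(th),np.sin(th);return .170-s*c+t*n+.011, .14+s*n+t*c   # TCP y,z
s=state();p=np.array(s['eef_pos']);R=Ro.from_euler('xyz',s['tcp_rot']).as_matrix()
f=lambda q:(R.T@(q-p)/.15).round(3)
E
python3 - <<'E'
from k import *
print(s['time'],p,s['tcp_rot'],s['qpos'].round(2) if hasattr(s['qpos'],'round') else s['qpos'])
q=p-np.array([*C0,0]);print('filler',q@xd,q@yd,p[2])
for n,q in(('above behind',fw(0,.165,.335)),('low behind',fw(0,.165,.279))):print(n,f(q),q)
for d in range(76,-7,-4):print(d,np.round(corner(np.radians(d)),4))
E
```

```text
16.7667 [ 0.64037199 -0.19203792  0.33222956] [-3.13794518e+00 -1.52574775e-03  1.67555353e+00] [-0.34  0.35  0.76 -0.    2.04 -0.45]
filler 0.06161965087802306 -0.10357038897959338 0.3322295593102051
above behind [ 1.792 -0.406 -0.014] [0.55165382 0.06883777 0.335     ]
low behind [ 1.791 -0.405  0.359] [0.55165382 0.06883777 0.279     ]
76 [0.1483 0.2813]
72 [0.1386 0.2787]
68 [0.129  0.2754]
64 [0.1197 0.2714]
60 [0.1107 0.2668]
56 [0.102  0.2616]
52 [0.0937 0.2558]
48 [0.0858 0.2494]
44 [0.0784 0.2425]
40 [0.0715 0.2351]
36 [0.0652 0.2273]
32 [0.0594 0.219 ]
28 [0.0541 0.2103]
24 [0.0496 0.2013]
20 [0.0456 0.1919]
16 [0.0423 0.1824]
12 [0.0397 0.1726]
8 [0.0378 0.1627]
4 [0.0365 0.1526]
0 [0.036  0.1425]
-4 [0.0362 0.1324]
```

Emit:
apply_moves(plan=[0.2,-0.05,-0.02,0,0,0,0.4,-0.1,-0.02,0,0,0,0.6,-0.15,-0.02,0,0,0,0.8,-0.2,-0.02,0,0,0,0.9,-0.2,-0.02,0,0,0,0.9,-0.2,-0.02,0,0,0])

```text
time: 17.27
eef_pos: [0.5961, -0.0578, 0.3372]
tcp_rot: [-3.141, -0.001, 1.679]
force: [0.0, -0.1, 0.0]
width: -0.0
finger_force: 0.0
```

Emit:
apply_moves(plan=[0.2,-0.05,0,0,0,0,0.4,-0.1,0,0,0,0,0.6,-0.15,0,0,0,0,0.8,-0.2,0,0,0,0,0.9,-0.205,0,0,0,0,0.9,-0.205,0,0,0,0,0.9,-0.205,0,0,0,0,0.9,-0.205,0,0,0,0])

```text
time: 17.93
eef_pos: [0.5527, 0.0692, 0.3368]
tcp_rot: [-3.14, 0.001, 1.674]
force: [0.9, 0.0, 0.1]
width: 0.005
finger_force: 0.0
```

```bash
python3 - <<'E'
from k import *
q=p-np.array([*C0,0]);print('filler',q@xd,q@yd,p[2],s['tcp_rot'],s['time'])
print(f(fw(0,.165,.279)))
pi,d=cams.capture('side');pt,d=cams.capture('top')
cv2.imwrite('pics/c.png',np.hstack([cv2.resize(x,(400,400)) for x in(pi[60:260,130:330,::-1],pt[100:300,120:320,::-1])]))
E
```

```text
filler 0.0010804399568634382 0.16522234703305258 0.3367967483821742 [-3.14010420e+00  6.96748680e-04  1.67378255e+00] 17.9333
[-0.001 -0.007  0.385]
```

View pics/c.png

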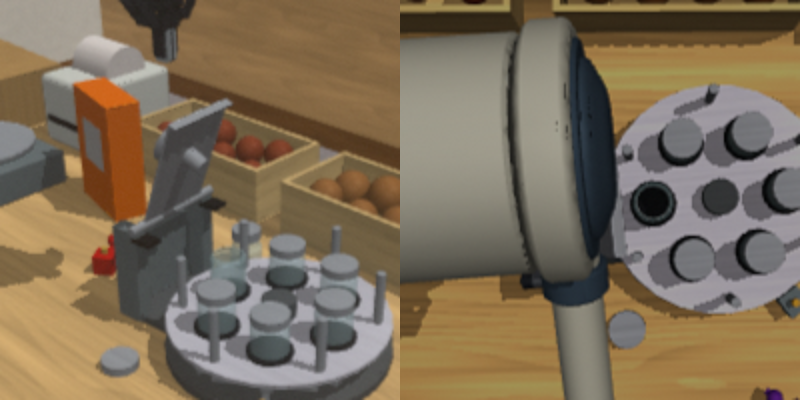

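The shut fingers (left panel (165,50)) hang above and behind the raised cover, whose free edge is at (225,105). The open jar (right panel (653,200)) is at the filling place. I'll lower behind the edge.

Emit:
apply_moves(plan=[0,0,0.1,0,0,0,0,0,0.2,0,0,0,0,0,0.3,0,0,0,0,0,0.38,0,0,0,0,0,0.38,0,0,0,0,0,0.38,0,0,0])

```text
time: 18.53
eef_pos: [0.5522, 0.0694, 0.28]
tcp_rot: [-3.14, 0.0, 1.673]
force: [-0.1, -0.5, -0.7]
width: 0.002
finger_force: 0.0
```

```bash
python3 - <<'E'
from k import *
q=p-np.array([*C0,0]);print('filler',q@xd,q@yd,p[2],s['tcp_rot'],s['force'])
y0,z0=q@yd,p[2]
for d in list(range(76,-3,-4)):
    y,z=corner(np.radians(d));print(d,round((y-y0)/.15,3),round((z0-z)/.15,3))
E
```

```text
filler 0.0005924803124329782 0.16551974501471362 0.2800002638479985 [-3.13969194e+00  7.21088464e-05  1.67338451e+00] [-0.11673661 -0.50749237 -0.68715297]
76 -0.114 -0.009
72 -0.18 0.009
68 -0.243 0.031
64 -0.306 0.057
60 -0.366 0.088
56 -0.424 0.123
52 -0.479 0.161
48 -0.531 0.204
44 -0.581 0.25
40 -0.627 0.299
36 -0.669 0.352
32 -0.708 0.407
28 -0.742 0.465
24 -0.773 0.525
20 -0.799 0.587
16 -0.821 0.651
12 -0.839 0.716
8 -0.852 0.782
4 -0.86 0.849
0 -0.863 0.917
```

Emit:
apply_moves(plan=[-0.06,0,0,0,0,0,-0.114,0,0,0,0,0,-0.15,0,0,0,0,0,-0.18,0.009,0,0,0,0,-0.21,0.02,0,0,0,0,-0.243,0.031,0,0,0,0,-0.275,0.044,0,0,0,0,-0.306,0.057,0,0,0,0])

```text
time: 19.2
eef_pos: [0.5657, 0.0254, 0.2808]
tcp_rot: [-3.141, -0.0, 1.675]
force: [-1.1, 1.7, 0.4]
width: 0.004
finger_force: 0.8
```

I put the z values in the y column of that call, so the finger shifted 8 mm sideways and did not lower; contact was light. I'll back off, re-centre, lower and go again.

Emit:
apply_moves(plan=[0.08,0,0,0,0,0,0.14,0,0,0,0,0,0.14,-0.057,0,0,0,0,0.14,-0.057,0.045,0,0,0,0.14,-0.057,0.045,0,0,0])

```text
time: 19.62
eef_pos: [0.5543, 0.046, 0.273]
tcp_rot: [-3.141, 0.0, 1.676]
force: [-0.2, 0.2, -1.1]
width: -0.005
finger_force: 0.0
```

```bash
python3 - <<'E'
from k import *
q=p-np.array([*C0,0]);print('filler',q@xd,q@yd,p[2],s['tcp_rot'],s['force'])
pi,d=cams.capture('side');W=cloud('side',d);k=(d>0)&(W[...,2]>.17)&(W[...,2]<.30)&(np.hypot(W[...,0]-.552,W[...,1]-.05)<.09)
w=(W[k]-np.array([*C0,0]));y=w@yd;z=w[:,2];x=w@xd
m=(y<.155)&(abs(x)<.055)
print('edge z',np.percentile(z[m],99),'theta by z',np.degrees(np.arcsin((np.percentile(z[m],99)-.14)/.153)))
cv2.imwrite('pics/d.png',cv2.resize(pi[60:200,170:290,::-1],(514,600),interpolation=cv2.INTER_CUBIC))
E
```

```text
filler 0.0002530426565615154 0.1420114310458312 0.2730278329637646 [-3.14081284e+00  1.99706745e-04  1.67555342e+00] [-0.16519477  0.17104557 -1.08674395]
edge z 0.29789998403081386 theta by z nan<stdin>:6: RuntimeWarning: invalid value encountered in arcsin
```

View pics/d.png

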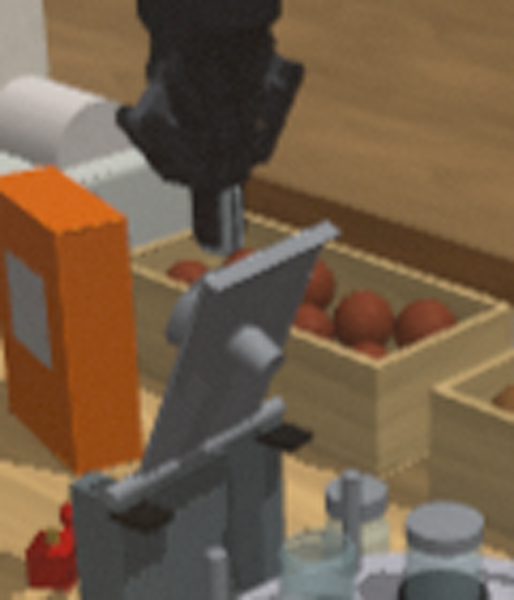

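The fingertip is behind the cover's free edge ((230,240) in the crop, edge at (270,250)). The cover has tipped slightly and nothing is jammed. Continuing along the arc.

Emit:
apply_moves(plan=[-0.06,0,0,0,0,0,-0.118,0,0,0,0,0,-0.149,0,0.013,0,0,0,-0.179,0,0.027,0,0,0,-0.209,0,0.043,0,0,0,-0.238,0,0.06,0,0,0,-0.267,0,0.078,0,0,0,-0.295,0,0.097,0,0,0,-0.322,0,0.117,0,0,0,-0.349,0,0.137,0,0,0])

```text
time: 20.5
eef_pos: [0.5604, -0.0069, 0.2532]
tcp_rot: [3.141, 0.0, 1.675]
force: [-0.2, 0.4, 2.0]
width: 0.003
finger_force: 0.9
```

Emit:
apply_moves(plan=[-0.026,0,0.022,0,0,0,-0.051,0,0.045,0,0,0,-0.075,0,0.068,0,0,0,-0.099,0,0.093,0,0,0,-0.121,0,0.117,0,0,0,-0.143,0,0.143,0,0,0,-0.163,0,0.169,0,0,0,-0.183,0,0.197,0,0,0,-0.202,0,0.225,0,0,0,-0.22,0,0.253,0,0,0])

```text
time: 21.33
eef_pos: [0.5637, -0.0397, 0.215]
tcp_rot: [-3.141, 0.0, 1.675]
force: [-0.2, 0.3, 1.9]
width: -0.003
finger_force: 0.8
```

```bash
python3 - <<'E'
from k import *
q=p-np.array([*C0,0]);print('filler',q@xd,q@yd,p[2],s['force'])
y0,z0=.0567,.2147
for d in list(range(28,-3,-2)):
    y,z=corner(np.radians(d));print(d,round((y-y0)/.15,3),round((z0-z)/.15,3))
E
```

```text
filler 0.0008702696782778687 0.0558334561256364 0.2150211278115265 [-0.20508898  0.27909858  1.91805325]
28 -0.017 0.029
26 -0.033 0.059
24 -0.048 0.09
22 -0.061 0.12
20 -0.074 0.152
18 -0.086 0.183
16 -0.096 0.216
14 -0.105 0.248
12 -0.113 0.281
10 -0.12 0.314
8 -0.126 0.347
6 -0.131 0.38
4 -0.134 0.414
2 -0.137 0.448
0 -0.138 0.481
-2 -0.138 0.515
```

Emit:
apply_moves(plan=[-0.017,0,0.029,0,0,0,-0.033,0,0.059,0,0,0,-0.048,0,0.09,0,0,0,-0.061,0,0.12,0,0,0,-0.074,0,0.152,0,0,0,-0.086,0,0.183,0,0,0,-0.096,0,0.216,0,0,0,-0.105,0,0.248,0,0,0,-0.113,0,0.281,0,0,0,-0.12,0,0.314,0,0,0])

```text
time: 22.17
eef_pos: [0.5655, -0.0574, 0.1679]
tcp_rot: [-3.142, 0.0, 1.675]
force: [0.3, -0.8, 1.4]
width: 0.002
finger_force: 0.7
```

Emit:
apply_moves(plan=[-0.003,0,0.016,0,0,0,-0.006,0,0.033,0,0,0,-0.009,0,0.05,0,0,0,-0.011,0,0.066,0,0,0,-0.013,0,0.083,0,0,0,-0.014,0,0.1,0,0,0])

```text
time: 22.67
eef_pos: [0.5657, -0.0593, 0.1533]
tcp_rot: [-3.142, 0.0, 1.675]
force: [0.2, -0.6, 1.8]
width: 0.003
finger_force: 0.6
```

Now about 4° above level. I'll go down in 1 mm steps and watch the force.

Emit:
apply_moves(plan=[0,0,0.01,0,0,0,0,0,0.02,0,0,0,0,0,0.03,0,0,0,0,0,0.04,0,0,0])

```text
time: 23.0
eef_pos: [0.5658, -0.0594, 0.1474]
tcp_rot: [3.141, 0.0, 1.675]
force: [-0.7, -1.2, 1.6]
width: 0.002
finger_force: 0.6
```

Emit:
apply_moves(plan=[0,0,0.007,0,0,0,0,0,0.013,0,0,0,0,0,0.013,0,0,0])

```text
time: 23.25
eef_pos: [0.5658, -0.0593, 0.1453]
tcp_rot: [-3.142, -0.0, 1.675]
force: [-0.0, -0.5, -0.7]
width: -0.004
finger_force: 0.1
```

Emit:
apply_moves(plan=[0,0,0.007,0,0,0,0,0,0.007,0,0,0])

```text
time: 23.42
eef_pos: [0.5658, -0.0593, 0.1443]
tcp_rot: [-3.142, -0.0, 1.675]
force: [-0.4, -0.9, 0.8]
width: 0.002
finger_force: 0.2
```

Emit:
apply_moves(plan=[0,0,0.007,0,0,0,0,0,0.007,0,0,0])

```text
time: 23.58
eef_pos: [0.5658, -0.0593, 0.1432]
tcp_rot: [-3.142, -0.0, 1.675]
force: [-0.5, -0.2, 0.9]
width: -0.005
finger_force: 0.3
```

Emit:
apply_moves(plan=[0,0,0.007,0,0,0,0,0,0.007,0,0,0])

```text
time: 23.75
eef_pos: [0.5657, -0.0593, 0.1421]
tcp_rot: [-3.142, -0.0, 1.675]
force: [0.4, -0.6, 0.3]
width: 0.003
finger_force: 0.1
```

Emit:
apply_moves(plan=[0,0,0.005,0,0,0,0,0,0.005,0,0,0])

```text
time: 23.92
eef_pos: [0.5658, -0.0593, 0.1421]
tcp_rot: [3.141, 0.0, 1.675]
force: [-0.6, -0.1, 3.2]
width: -0.001
finger_force: 1.7
```

```bash
cat > cov.py <<'E'
from k import *
print(p,s['force'])
pi,d=cams.capture('side');W=cloud('side',d);w=W-np.array([*C0,0]);x,y,z=w@xd,w@yd,w[...,2]
m=(d>0)&(abs(x)<.05)&(y>.02)&(y<.15)&(z>.13)&(z<.155)&(np.hypot(x,y-.08)>.032)&((abs(x)>.025)|(y>.06))
A=np.c_[y[m],x[m],np.ones(m.sum())]
for _ in range(4):
    c=np.linalg.lstsq(A,z[m],rcond=None)[0];r=abs(A@c-z[m]);k=r<.003;mm=np.where(m);m[mm[0][~k],mm[1][~k]]=False;A=A[k]
print(m.sum(),'slope deg',np.degrees(np.arctan(-c[0])),'roll',np.degrees(np.arctan(c[1])),'z at .1',c[0]*.1+c[2])
E
python3 cov.py
```

```text
[ 0.56579938 -0.0593148   0.14207626] [-0.62225745 -0.05137125  3.15047932]
490 slope deg -0.022237460554824517 roll 0.21468968932535762 z at .1 0.1408859858814893
```

Emit:
apply_moves(plan=[0,0,0.004,0,0,0,0,0,0.004,0,0,0])

```text
time: 24.13
eef_pos: [0.5658, -0.0593, 0.142]
tcp_rot: [3.141, 0.0, 1.675]
force: [-2.3, -0.5, 6.5]
width: -0.001
finger_force: 3.1
```

Emit:
apply_moves(plan=[0,0,-0.1,0,0,0,0,0,-0.3,0,0,0,0,0,-0.6,0,0,0,0,0,-1,0,0,0,0,0,-1,0,0,0,0,0,-1,0,0,0])

```text
time: 24.63
eef_pos: [0.567, -0.0594, 0.2982]
tcp_rot: [3.131, 0.003, 1.675]
force: [0.3, -0.1, 0.5]
width: 0.001
finger_force: 0.0
```

Emit:
apply_moves(plan=[-0.3,0.3,0,0,0,0,-0.6,0.6,0,0,0,0,-1,1,0,0,0,0,-1,1,0,0,0,0,-1,1,0,0,0,0,-1,1,0,0,0,0,-1,1,0,0,0,0])

```text
time: 25.22
eef_pos: [0.7322, -0.1954, 0.2824]
tcp_rot: [-3.132, -0.004, 1.672]
force: [0.1, 0.6, -0.4]
width: 0.003
finger_force: 0.0
```

```bash
python3 cov.py; python3 m.py; python3 - <<'E'
from h import *
a,_=cams.capture('side');b,_=cams.capture('top')
cv2.imwrite('pics/e.png',np.hstack([cv2.resize(x,(400,400)) for x in(a[120:290,170:340,::-1],b[110:290,170:350,::-1])]))
E
```

```text
[ 0.73221659 -0.19535751  0.28240447] [ 0.08847218  0.57716466 -0.37788622]
540 slope deg -0.013662301189775503 roll 0.1145497101913138 z at .1 0.14086343932651638
[np.float64(35.1), np.float64(35.7)]
25.3167 [ 0.73050339 -0.19279378  0.28917185] [-1.16002188  0.46490408  0.78377861] 0.1890770664513807 -31.03956475928385
```

View pics/e.png

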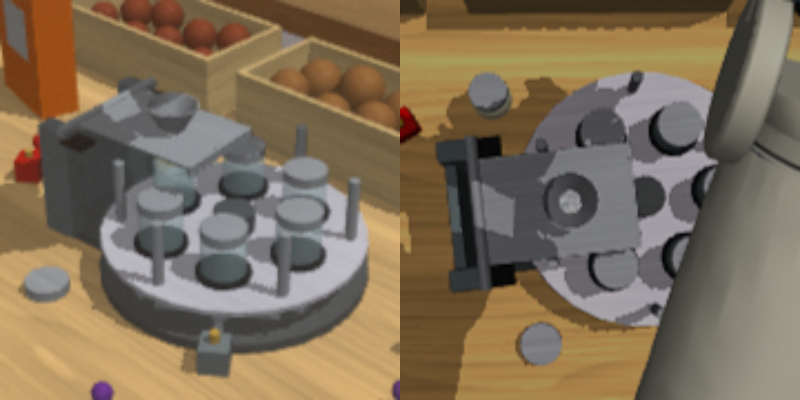

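The cover lies level over the open jar (left panel (180,180) beneath it), with the funnel at (173,110). The carousel is unmoved at about 35.4°, inside the notch, and the lid, spare jar and scoop are where they were. The arm is touching nothing.

```bash
python3 -c "
from cell import ticket
print(ticket.hand_in())"
```

```text
the job is handed in; nothing more can be done
None
```

The job is handed in: the open jar is at the filling place, the carousel resisted turning both ways there at about 5–6 N, and the funnel cover rests level on its stop. I did not touch the lid, scoop or spare jar.

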